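# Press the raised boss of a sample tag flush with a hand punch

## Robot

A 6-joint arm with a two-finger parallel gripper is mounted at the origin on a cart in front of the work surface, level with it; the furniture and walls round the work are solid. World frame = base frame: x ahead of the robot, y to its left, z up, the work surface at z = 0. Lengths are in m, angles in rad, forces in N, time in s.
With the tool pointing down it reaches from about 0.425 to 0.95 m from the base axis. Payload 3.5 kg.
Tool frame: the origin (TCP) lies midway between the tips of the shut fingers; the grasp point (between the pads) lies grasp_offset behind it (grasp_offset is the distance from the TCP to the grasp point, in m); z points along the fingers, y is the direction in which the jaws open and shut (so a half turn about z gives the same grasp; the last joint's range is limited). The gripper opens to 85 mm and grips with 20 to 120 N. Pads are 22 mm wide; open, the fingers measure 114 mm over their backs; the gripper's body (76 mm by 85 mm) begins 54 mm behind the grasp point. The pads swing forward as they close: fully open they stand 13 mm farther back than shut.
Start: joints at [1.183, 0.286, 1.577, -0, 1.279, -0.15], TCP at [0.159, 0.656, 0.231] pointing down, gripper open.
Joint ranges: [-2.77, 2.77], [-0.9, 2.22], [0.21, 2.48], [-1.53, 4.67], [0.24, 2.81], [-2.84, 2.84]. Speed limits (rad/s): [2.79, 2.79, 3.14, 3.14, 3.14, 3.14].

## Interface

Orientations are given as a unit quaternion [x, y, z, w].
In Python, from plant import * gives the robot as it stands.
- The arm moves only by the tool jog_arm, never from a script. Its argument "targets" is text: rows parted by semicolons, each of 7 numbers parted by spaces: the shift along the world's x, y, z in mm, then the turn, a rotation vector about the world's x, y, z in degrees, then the gripper's target within -1 to 1 (fully open at 1, half-way at 0, shut at -1). A call has 1 to 10 rows; each row shifts and turns the pose as measured when the row begins; what a row does not reach is not made up. A row lasts 1/12 s, in which the tool goes at most 41.7 mm and 7.16 degrees, less where a joint would pass 70% of its speed; a pose out of reach is approached as far as the arm can. A call with a gripper value outside its range is refused whole. The fingers move at their own pace and stop on an object; "force" is the grip in N (left out, the last holds). Time passes only in rows, so rows that do not move let the fingers close. It gives the time, the measured TCP pose, the force and the opening at its end, in the units of the state.
- get_state(): the state, without advancing time (a new reading comes with each control period).
- read_camera(name): name is "side" or "top" or "wrist"; returns a dict with "pixels" (400x640x3 uint8, blue, green, red), "mtx" (3x3 intrinsics, pixels), "world_from_camera" (4x4, takes a point from camera to world coordinates). Camera axes: x right, y up, looking along -z (the intrinsics and any distortion apply to the point x, -y, -z); pixel columns grow to the right and rows downward; lengths in m; the calibration is good to about 2 mm. A picture is of the moment at which its call begins. There is no depth.
- sign_off(): hands the job in, once; it reports no verdict.
Trained networks look in a picture, given as the dict that the camera call returned (one of the last four; its "shot" number tells which), for a name from the list of things; names that differ only in an ending like _2 or _b are one class to them, and where a whole thing is asked for, a point or a joint stands for the part that bears it (a point fixed in the world has none). Each returns a list of dicts, best first, with "p" (0 to 1); they miss things now and then, are a little off and sometimes report something else, mostly with a low value. They report only what shows in the picture. A call takes as long as a camera call.
- spot_in(target, picture): "uv" ([column, row] in pixels, amid what is visible of it).
- silhouettes(target, picture): "mask" (400x640 bool, what is visible of it) and "uv" ([column, row] in pixels, amid what is visible of it).
- mark_of(target, picture): "uv" ([column, row] in pixels: a listed point, or the origin of a listed thing).
The state is a dict: "time": time; "qpos": joint angles; "dq": joint speeds; "joint_efforts": joint torques, N m; "eef_pos": TCP position; "tcp_rot": TCP orientation; "contact_force": force on the tool from outside, world axes, zero at the start; "wrist_torque": the same for the moment, N m; "opening": opening from 0.0 (shut) to 1.0 (fully open).
Only numpy, scipy, OpenCV 4.12 (cv2) and the standard library are available. Lean on these libraries where they do the work, as an engineer would, in place of code of your own. Each camera call takes 0.05 s, during which the arm holds its last target.

## Task

Take the steel hand punch out of its stand and, holding it upright, press its flat face squarely down on the small round raised boss in the middle of the aluminium tag, covering the boss, until the boss is flush with the tag; press firmly but with no more than 25 N, and keep a steady pressure on for about a second. Lift the punch straight off without shifting the tag, and set it gently back upright in its stand, fully home. Press the tag with the punch only, not with the fingers, and leave the vial and the pipe clamp between the two alone.

Things in the scene. Friction and masses are not known exactly. Their poses are not given: they have to be found in the camera images.
- punch: loose steel hand punch, 107 mm long, about 220 g, standing upright in the stand: square shank 18 x 18 mm from 12 to 96 mm above its face, below it a round flat pressing face of 18 mm diameter, above it a round head 21 mm in diameter. Origin: centre of the pressing face (the lower end); z points up along the punch, x and y are square to the flats of the shank. Grip it on the flats about 70 to 85 mm above the face.
- stand: fixed grey block 70 x 70 x 45 mm with one square blind hole in its middle, 22 x 22 mm (2 mm play on each side of the punch), 33 mm deep, with a 3 mm chamfer at the mouth. Origin: centre of its underside on the worktop; z up, x and y along its sides and the sides of the hole. The seated punch's face is 12 mm above this origin.
- jig: fixed grey base plate 110 x 84 x 10 mm with an anvil block in its middle and on that an unclamped aluminium tag, 64 x 34 x 3 mm, long side along x. Origin: centre of its underside on the worktop; z up.
- boss (a point): point of the jig on the vertical axis through the middle of the tag and of its raised round dark steel boss (11 mm diameter, standing 3 mm proud), 29 mm above the jig's underside. It gives the place of the boss in plan ONLY: the anvil is packed up differently each time, so the boss's real top lies anywhere from 7 mm below to 7 mm above this point, and that is not reported; find it by touch.
- boss_press (a joint): how far the boss has been pressed down: 0 as found, 0.003 m flush with the tag (its stop, where the punch's wider face also meets the tag). It yields at about 10 N, stays where it is left, and past flush the force rises steeply.
- tag_slide_x (a joint): shift of the tag on the anvil along the jig's x, m; 0 as found. The tag is held only by about 3 N of friction and is dragged along if the punch moves sideways while pressed on it.
- tag_slide_y (a joint): shift of the tag on the anvil along the jig's y, m; 0 as found.
- vial_mid: bystander: small capped sample vial, 22 mm diameter, 58 mm tall, loose, between the stand and the jig. Origin: centre of its underside.
- clamp_loose: bystander: steel pipe clamp 56 x 79 x 17 mm lying loose between the stand and the jig. Origin: centre of its underside.

How it is judged:
By the outcome, as a careful person would: the job done as asked, in the order asked, and still so for the second after the job is handed in, with the robot touching nothing.
It also fails if it takes over 67 s, if anything falls off the work surface, if the arm or the gripper's body presses on something with over 40 N, if the wrist force passes 120 N, or if a joint passes its speed limit or range.

## Working session

There is one attempt and no reset: what is moved stays moved. The work goes in short steps, Python scripts to look and compute and a tool call to move; the robot and the scene stay as the last step left them, time stands still between calls to the robot, and variables do not carry over. Pictures are saved under pics/ and viewed, and the job is handed in when it is done.

Besides the shell and the picture viewer there is one more tool, called after "Request:" by a JSON object that holds its "api" and its "payload". jog_arm: Moves the arm, as the interface text tells. Its arguments: {"type":"object","properties":{"targets":{"type":"string"},"force":{"type":"number"}},"required":["targets"]}

```bash
mkdir -p pics; ls; cat > h.py <<'E'
from plant import *
import numpy as np, cv2
def ray(pic,uv):
    K=np.array(pic["mtx"]);T=np.array(pic["world_from_camera"])
    p=np.linalg.inv(K)@[uv[0],uv[1],1]
    d=T[:3,:3]@np.array([p[0],-p[1],-p[2]]); return T[:3,3],d
def atz(pic,uv,z):
    o,d=ray(pic,uv); return o+d*(z-o[2])/d[2]
def proj(pic,P):
    K=np.array(pic["mtx"]);T=np.array(pic["world_from_camera"])
    c=np.linalg.inv(T)@np.append(P,1); q=K@[c[0],-c[1],-c[2]]; return q[:2]/q[2]
def tri(rs):
    A=np.zeros((3,3));b=np.zeros(3)
    for o,d in rs:
        d=d/np.linalg.norm(d);M=np.eye(3)-np.outer(d,d);A+=M;b+=M@o
    return np.linalg.solve(A,b)
E
python3 - <<'E'
from h import *
s=get_state();print(s)
for n in ["side","top","wrist"]:
    p=read_camera(n);cv2.imwrite(f"pics/a_{n}.png",p["pixels"])
    print(n,[k for k in p],p["world_from_camera"],p["mtx"])
    for t in ["punch","stand","jig","boss","vial_mid","clamp_loose"]:
        print(t,[(np.round(m["uv"],1).tolist(),round(m["p"],2),np.round(atz(p,m["uv"],{"punch":.012,"boss":.029}.get(t,0)),4).tolist()) for m in mark_of(t,p)[:2]])
E
```

```text
pics
{'time': 0.0, 'qpos': array([ 1.18300876e+00,  2.87207301e-01,  1.57816999e+00, -1.78428958e-05,
        1.27860031e+00, -1.49977851e-01]), 'dq': array([-0.00029269,  0.00135137, -0.00110589, -0.0004855 , -0.00073541,
       -0.00042182]), 'joint_efforts': array([ 3.65983169e-04, -4.05970180e+01, -2.92630470e+01, -1.26478485e-04,
        5.83541987e-03,  4.62123396e-06]), 'eef_pos': array([0.15872321, 0.65539918, 0.22992322]), 'tcp_rot': array([ 1.18622223e-01,  9.92938742e-01, -1.15189142e-03, -3.08551642e-04]), 'contact_force': array([-0.12972676, -0.87390016, -0.53723796]), 'wrist_torque': array([-0.01166145,  0.08064528, -0.00542333]), 'opening': 1.0015907723973998}
side ['pixels', 'mtx', 'world_from_camera', 'shot'] [[-0.79097877 -0.28845561  0.53957942  1.05748855]
 [ 0.6118425  -0.37123959  0.69844823  0.63833197]
 [-0.00115806  0.88259534  0.47013203  0.51099502]
 [ 0.          0.          0.          1.        ]] [[437.6691038    0.         319.9147816 ]
 [  0.         437.6691038  197.53446718]
 [  0.           0.           1.        ]]
punch [([299.1, 187.8], 0.79, [0
[... 784 characters left out ...]
658, 0.1907, 0.0])]
boss [([234.1, 235.0], 0.78, [0.4697, 0.195, 0.029])]
vial_mid [([321.3, 188.7], 0.44, [0.5803, -0.0064, 0.0])]
clamp_loose [([316.2, 228.3], 0.54, [0.4851, 0.0055, 0.0])]
wrist ['pixels', 'mtx', 'world_from_camera', 'shot'] [[ 2.34433175e-01 -9.25369286e-01 -2.97880463e-01  8.11688890e-02]
 [ 9.72132198e-01  2.23243538e-01  7.15633495e-02  6.75074416e-01]
 [ 2.77362988e-04 -3.06356013e-01  9.51916969e-01  3.74121988e-01]
 [ 0.00000000e+00  0.00000000e+00  0.00000000e+00  1.00000000e+00]] [[347.5592694    0.         318.46381176]
 [  0.         347.5592694  199.54398229]
 [  0.           0.           1.        ]]
punch []
stand []
jig []
boss []
vial_mid []
clamp_loose []
```

View pics/a_side.png

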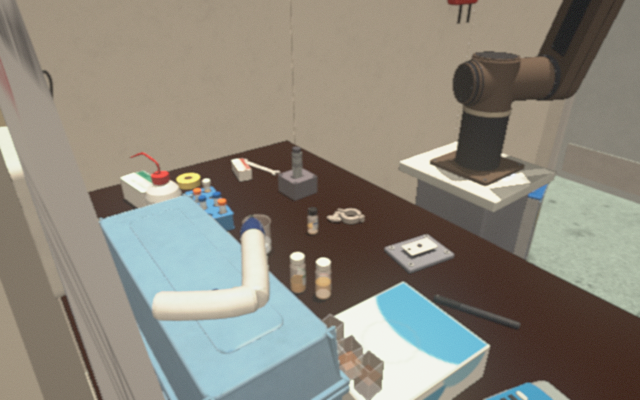

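View pics/a_top.png

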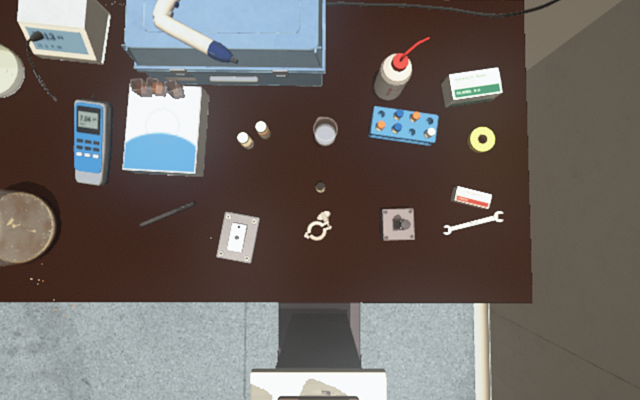

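The side view shows the jig at about (420,252), the clamp at (347,216), the vial at (313,222) and the stand with the punch at (298,180). The top view agrees, with the jig at (238,237) and the stand at (398,224). I'll fly over the jig for a closer look with the wrist camera.

Request:
{"api": "jog_arm", "payload": {"targets": "10 -20 10 0 0 2 1;18 -31 10 0 0 2 1;18 -31 10 0 0 2 1;18 -31 10 0 0 2 1;18 -31 10 0 0 2 1;18 -31 5 0 0 2 1;18 -31 0 0 0 2 1;18 -31 0 0 0 0 1;18 -31 0 0 0 0 1;18 -31 0 0 0 0 1"}}

```text
time: 1.88
eef_pos: [0.3317, 0.3483, 0.2882]
tcp_rot: [-0.016, 1.0, 0.001, 0.002]
contact_force: [1.3, 0.9, 0.1]
opening: 1.005
```

Request:
{"api": "jog_arm", "payload": {"targets": "18 -31 0 0 0 0 1;18 -31 0 0 0 0 1;18 -31 0 0 0 0 1;18 -31 0 0 0 0 1;18 -31 0 0 0 0 1;8 -20 0 0 0 0 1;0 0 0 0 0 0 1;0 0 0 0 0 0 1"}}

```text
time: 2.55
eef_pos: [0.4351, 0.1585, 0.2911]
tcp_rot: [-0.012, 1.0, 0.001, 0.006]
contact_force: [-0.2, 0.9, 0.5]
opening: 0.997
```

```bash
cat > look.py <<'E'
from h import *
import sys
tag=sys.argv[1]; zs={"punch":.012,"boss":.029}
p=read_camera("wrist");cv2.imwrite(f"pics/{tag}.png",p["pixels"])
s=get_state();print(s["time"],s["eef_pos"],s["tcp_rot"],s["contact_force"],s["opening"])
for t in sys.argv[2:]:
    print(t,[(np.round(m["uv"],1).tolist(),round(m["p"],2),np.round(atz(p,m["uv"],zs.get(t,0)),4).tolist()) for m in mark_of(t,p)[:2]])
np.savez(f"pics/{tag}.npz",mtx=p["mtx"],T=p["world_from_camera"])
E
python3 look.py b jig boss stand clamp_loose vial_mid
```

```text
2.6 [0.43498797 0.15883744 0.29115669] [-1.23062970e-02  9.99902390e-01  8.74685581e-04  6.55748065e-03] [0.56151505 0.4075575  0.46189553] 1.0031784936993633
jig [([343.4, 172.3], 0.68, [0.4612, 0.1925, 0.0])]
boss [([345.0, 179.7], 0.7, [0.4631, 0.1924, 0.029]), ([48.4, 194.0], 0.2, [0.4898, -0.1677, 0.029])]
stand [([54.5, 189.4], 0.97, [0.4931, -0.1817, 0.0])]
clamp_loose [([196.1, 187.1], 0.71, [0.4856, 0.0023, 0.0])]
vial_mid [([195.5, 252.2], 0.92, [0.5797, -0.0067, 0.0])]
```

View pics/b.png

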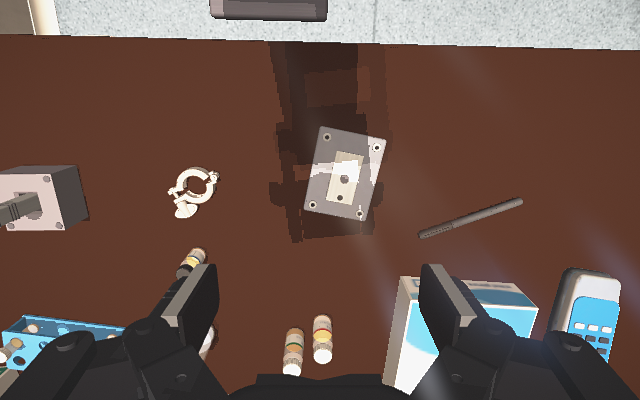

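The jig is at (345,172), with the boss at about (345,179). The stand is on the left at (40,197), with the clamp at (195,187) and the vial at (193,262) in between. Next I'll move over the stand.

Request:
{"api": "jog_arm", "payload": {"targets": "2 -25 0 0 0 0 1;2 -36 0 0 0 0 1;2 -36 0 0 0 0 1;2 -36 0 0 0 0 1;2 -36 0 0 0 0 1;2 -36 0 0 0 0 1;2 -36 0 0 0 0 1;2 -36 0 0 0 0 1;2 -36 0 0 0 0 1;0 -25 0 0 0 0 1"}}

```text
time: 3.68
eef_pos: [0.4501, -0.1776, 0.2921]
tcp_rot: [-0.03, 1.0, 0.002, 0.009]
contact_force: [0.3, -0.5, -0.6]
opening: 1.005
```

Request:
{"api": "jog_arm", "payload": {"targets": "0 0 0 0 0 0 1;0 0 0 0 0 0 1;0 0 0 0 0 0 1"}}

```text
time: 3.93
eef_pos: [0.4504, -0.1801, 0.2917]
tcp_rot: [-0.028, 1.0, 0.002, 0.008]
contact_force: [-0.2, -0.2, -0.0]
opening: 1.0
```

```bash
python3 look.py c punch stand
```

```text
3.9833 [ 0.45045658 -0.17959488  0.29168308] [-0.02846802  0.99955812  0.00220716  0.00826214] [ 0.02998743  0.50267241 -0.53376805] 1.0013262880757243
punch [([313.7, 187.2], 0.8, [0.495, -0.1816, 0.012])]
stand [([315.1, 184.9], 0.66, [0.4954, -0.1799, 0.0])]
```

View pics/c.png

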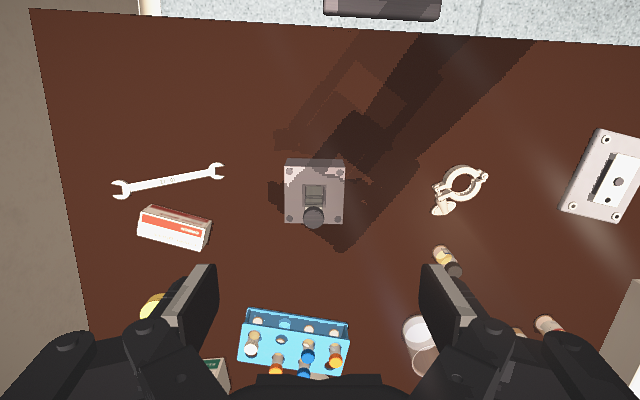

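The stand is at (314,192) with its sides nearly parallel to the image, and the punch leans outward by parallax with its head at (314,217). I'll zoom in to fit the pose.

```bash
python3 - <<'E'
import cv2
i=cv2.imread("pics/c.png")[145:240,270:360]
cv2.imwrite("pics/c_z.png",cv2.resize(i,None,fx=6,fy=6,interpolation=cv2.INTER_CUBIC))
E
```

```text
(no output)
```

View pics/c_z.png

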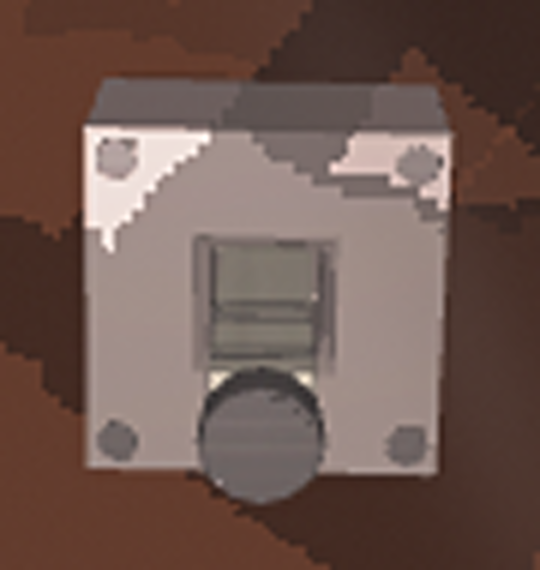

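```bash
python3 - <<'E'
from h import *
z=np.load("pics/c.npz");p={"mtx":z["mtx"],"world_from_camera":z["T"]}
f=lambda a:(270+(a[0]+.5)/6-.5,145+(a[1]+.5)/6-.5)
c=[atz(p,f(a),.045)[:2] for a in [(84,125),(449,132),(438,475),(86,466)]]
c=np.array(c);print(c,c.mean(0)); 
for i in range(4):
    d=c[(i+1)%4]-c[i];print(np.linalg.norm(d),np.degrees(np.arctan2(d[1],d[0])))
b=np.array([atz(p,f(a),.045)[:2] for a in [(117,158),(420,163),(407,443),(118,440)]]);print(b.mean(0))
for i in range(4):
    d=b[(i+1)%4]-b[i];print(np.linalg.norm(d),np.degrees(np.arctan2(d[1],d[0])))
print("head",atz(p,f((261,440)),.119))
print("shank top mid", atz(p,f((262,370)),.108))
E
```

```text
[[ 0.46112408 -0.21749759]
 [ 0.45856897 -0.14806859]
 [ 0.52917847 -0.14452907]
 [ 0.53116225 -0.21533942]] [ 0.49500844 -0.18135867]
0.06947599449662105 92.1076399158132
0.07069816428815064 2.8697313718087525
0.07083813905667961 -88.39526040424144
0.07007140656268263 -178.23503990819222
[ 0.49498661 -0.18113372]
0.0579660944345555 92.25571254248558
0.0577007418062023 1.8218654226917075
0.05786398766238195 -87.44775526467943
0.05799952110711494 -178.07426394987286
head [ 0.4939657  -0.18129533  0.119     ]
shank top mid [ 0.48589675 -0.18166826  0.108     ]
```

```bash
cat > go.py <<'E'
from h import *
from scipy.spatial.transform import Rotation as R
import sys
def delta(x,y,z,jaw):
    s=get_state();q=R.from_quat(s["tcp_rot"])
    j=np.array([np.cos(np.radians(jaw)),np.sin(np.radians(jaw)),0]);zz=np.array([0,0,-1.]);
    D=R.from_matrix(np.c_[np.cross(j,zz),j,zz])
    rv=(D*q.inv()).as_rotvec(degrees=True)
    print("pos",s["eef_pos"].round(4),"d_mm",((np.array([x,y,z])-s["eef_pos"])*1000).round(1),"rot",rv.round(2),"F",s["contact_force"].round(2),"open",round(s["opening"],3),"t",s["time"])
delta(*map(float,sys.argv[1:5]))
E
python3 -c "
from plant import *
import plant;print(plant.grasp_offset)"; python3 go.py .494 -.1813 .16 92.1
```

```text
0.0187
pos [ 0.4505 -0.1794  0.2918] d_mm [  43.5   -1.9 -131.8] rot [-0.25  0.96 -1.21] F [-0.69 -0.82  0.21] open 1.002 t 4.0833
```

Request:
{"api": "jog_arm", "payload": {"targets": "20 -1 0 -0.25 0.96 -1.21 1;23 -1 -10 0 0 0 1;0 0 -25 0 0 0 1;0 0 -30 0 0 0 1;0 0 -30 0 0 0 1;0 0 -20 0 0 0 1;0 0 -10 0 0 0 1;0 0 0 0 0 0 1;0 0 0 0 0 0 1"}}

```text
time: 4.83
eef_pos: [0.498, -0.1702, 0.167]
tcp_rot: [-0.026, 1.0, -0.002, 0.004]
contact_force: [0.3, -0.8, 0.3]
opening: 1.0
```

```bash
python3 go.py .494 -.1813 .068 92.1; python3 - <<'E'
from h import *
p=read_camera("wrist");cv2.imwrite("pics/d.png",p["pixels"])
print(proj(p,[.494,-.1813,.119]),[m["uv"] for m in silhouettes("punch",p)[:1]])
E
```

```text
pos [ 0.498  -0.1702  0.167 ] d_mm [ -4.  -11.1 -99. ] rot [ 0.25  0.48 -0.93] F [ 0.3  -0.78  0.26] open 1.0 t 4.8333
[299.07842164 221.47301754] [[301.6, 207.3]]
```

View pics/d.png

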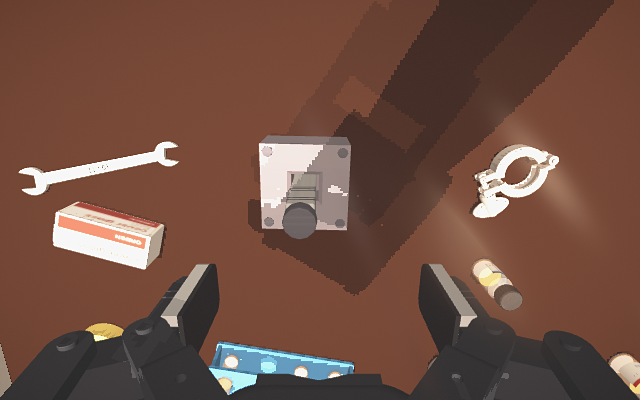

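The punch head is at (299,220), which matches my estimate projected into this view (299,221.5). The TCP drifted 11 mm in y, so I'll correct that before going down.

Request:
{"api": "jog_arm", "payload": {"targets": "-4 -11 0 0.25 0.48 -0.9 1;0 0 0 0 0 0 1;0 0 0 0 0 0 1"}}

```text
time: 5.18
eef_pos: [0.4963, -0.184, 0.1727]
tcp_rot: [-0.018, 1.0, -0.003, 0.004]
contact_force: [-0.2, 0.0, 0.4]
opening: 1.001
```

```bash
python3 go.py .494 -.1813 .068 92.1
```

```text
pos [ 0.4963 -0.184   0.1727] d_mm [  -2.3    2.7 -104.7] rot [0.3  0.44 0.05] F [-0.17  0.03  0.43] open 1.001 t 5.1833
```

Request:
{"api": "jog_arm", "payload": {"targets": "-1 2 -20 0.3 0.4 0 1;0 0 -20 0 0 0 1;0 0 -20 0 0 0 1;0 0 -10 0 0 0 1;0 0 0 0 0 0 1;0 0 0 0 0 0 1"}}

```text
time: 5.68
eef_pos: [0.4993, -0.1868, 0.1082]
tcp_rot: [-0.016, 1.0, -0.004, 0.007]
contact_force: [0.0, 0.1, 0.1]
opening: 0.999
```

```bash
python3 go.py .494 -.1813 .068 92.1
```

```text
pos [ 0.4993 -0.1868  0.1082] d_mm [ -5.3   5.5 -40.2] rot [0.43 0.78 0.29] F [0.01 0.08 0.11] open 0.999 t 5.6833
```

Request:
{"api": "jog_arm", "payload": {"targets": "-3 3 -10 0.4 0.8 0.3 1;-2 2 -10 0 0 0 1;-1 1 -10 0 0 0 1;-1 0 -5 0 0 0 1;0 0 0 0 0 0 1"}}

```text
time: 6.1
eef_pos: [0.4937, -0.1815, 0.0737]
tcp_rot: [-0.019, 1.0, -0.002, 0.002]
contact_force: [-0.4, -0.6, -0.2]
opening: 1.0
```

```bash
python3 go.py .494 -.1813 .068 92.1
```

```text
pos [ 0.4937 -0.1815  0.0737] d_mm [ 0.3  0.2 -5.7] rot [ 0.19  0.22 -0.04] F [-0.43 -0.57 -0.16] open 1.0 t 6.1
```

Request:
{"api": "jog_arm", "payload": {"targets": "0 0 -5 0.2 0.2 0 1;0 0 0 0 0 0 -1;0 0 0 0 0 0 -1;0 0 0 0 0 0 -1;0 0 0 0 0 0 -1;0 0 0 0 0 0 -1;0 0 0 0 0 0 -1;0 0 0 0 0 0 -1;0 0 0 0 0 0 -1", "force": 80}}

```text
time: 6.85
eef_pos: [0.4942, -0.1818, 0.0688]
tcp_rot: [-0.019, 1.0, -0.0, 0.001]
contact_force: [0.2, 0.1, -0.7]
opening: 0.203
```

```bash
python3 go.py .494 -.1813 .068 92.1
```

```text
pos [ 0.4942 -0.1818  0.0688] d_mm [-0.2  0.5 -0.8] rot [ 0.01  0.06 -0.05] F [ 0.22  0.14 -0.7 ] open 0.203 t 6.85
```

The opening is 0.203, about 17 mm, so the punch is gripped. Now I'll lift it straight up.

Request:
{"api": "jog_arm", "payload": {"targets": "0 0 4 0 0 0 -1;0 0 8 0 0 0 -1;0 0 10 0 0 0 -1;0 0 10 0 0 0 -1;0 0 5 0 0 0 -1"}}

```text
time: 7.27
eef_pos: [0.4929, -0.1807, 0.1069]
tcp_rot: [-0.019, 1.0, 0.001, -0.001]
contact_force: [0.3, 0.0, -1.5]
opening: 0.201
```

```bash
python3 go.py .494 -.1813 .168 92.1
```

```text
pos [ 0.4929 -0.1807  0.1069] d_mm [ 1.1 -0.6 61.1] rot [-0.13 -0.09 -0.03] F [ 0.31  0.04 -1.52] open 0.201 t 7.2667
```

Request:
{"api": "jog_arm", "payload": {"targets": "0 0 15 0 0 0 -1;0 0 20 0 0 0 -1;0 0 20 0 0 0 -1;0 0 10 0 0 0 -1;0 0 0 0 0 0 -1;0 0 0 0 0 0 -1"}}

```text
time: 7.77
eef_pos: [0.4925, -0.1809, 0.18]
tcp_rot: [-0.019, 1.0, -0.0, 0.0]
contact_force: [0.6, 0.2, -3.4]
opening: 0.199
```

```bash
python3 go.py .463 .1924 .168 92.1; python3 - <<'E'
from h import *
for n in ["wrist","side"]:
    p=read_camera(n);cv2.imwrite(f"pics/e_{n}.png",p["pixels"]); print([(m["uv"],m["p"]) for m in mark_of("punch",p)[:2]])
    e=get_state()["eef_pos"]; print(proj(p,e-[0,0,.056]),proj(p,e+[0,0,.051]))
    if n=="side":cv2.imwrite("pics/e_sz.png",cv2.resize(p["pixels"][90:230,220:360],None,fx=4,fy=4,interpolation=2))
E
```

```text
pos [ 0.4925 -0.1809  0.18  ] d_mm [-29.5 373.3 -12. ] rot [ 0.04  0.05 -0.07] F [ 0.61  0.23 -3.36] open 0.199 t 7.7667
[([316.2, 224.0], 0.79)]
[317.63731618 223.16986958] [316.7384112 345.8633678]
[([297.8, 142.6], 0.65)]
[298.05467616 146.41157525] [296.91185698 102.92851272]
```

View pics/e_wrist.png

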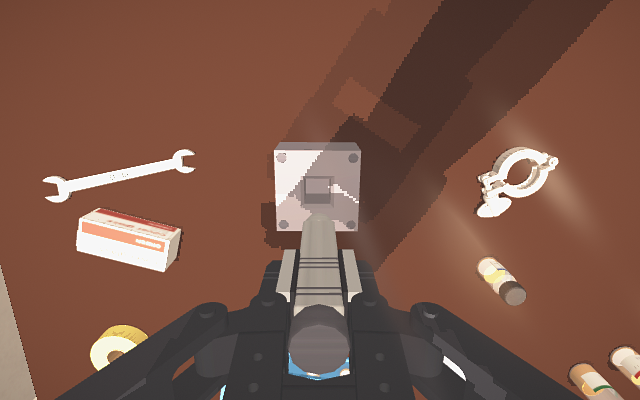

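View pics/e_sz.png

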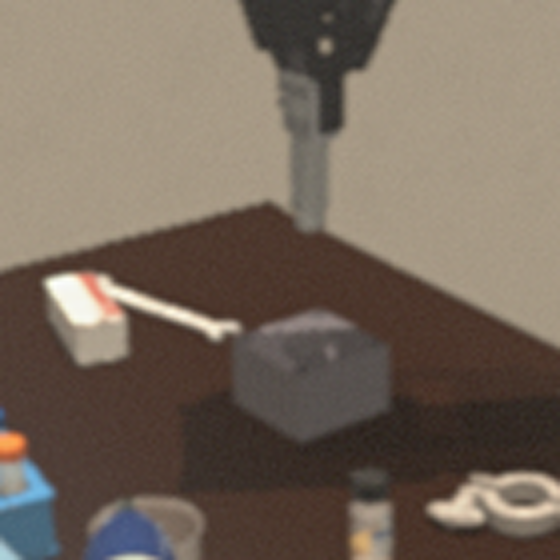

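The punch hangs upright: its lower end is at (316,224) in the wrist view, against (317.6,223) predicted. In the side zoom it clears the stand. Now I'll carry it over to the jig.

Request:
{"api": "jog_arm", "payload": {"targets": "-2 20 0 0 0 0 -1;-3 36 0 0 0 0 -1;-3 36 0 0 0 0 -1;-3 36 0 0 0 0 -1;-3 36 0 0 0 0 -1;-3 36 0 0 0 0 -1;-3 36 0 0 0 0 -1;-3 36 0 0 0 0 -1;-3 36 0 0 0 0 -1;-2 20 0 0 0 0 -1"}}

```text
time: 8.8
eef_pos: [0.4544, 0.1565, 0.1661]
tcp_rot: [-0.012, 1.0, 0.002, -0.011]
contact_force: [0.5, 0.6, -1.5]
opening: 0.196
```

Request:
{"api": "jog_arm", "payload": {"targets": "0 10 0 0 0 0 -1;0 0 0 0 0 0 -1;0 0 0 0 0 0 -1"}}

```text
time: 9.05
eef_pos: [0.4509, 0.1713, 0.1624]
tcp_rot: [-0.016, 1.0, 0.002, -0.014]
contact_force: [0.8, 0.1, -1.7]
opening: 0.2
```

```bash
python3 go.py .463 .1924 .15 92.1; python3 look.py f boss jig punch
```

```text
pos [0.4509 0.1713 0.1624] d_mm [ 12.1  21.1 -12.4] rot [-0.18 -1.64  0.21] F [ 0.79  0.07 -1.71] open 0.2 t 9.05
9.1 [0.45080796 0.17097592 0.16221968] [-0.01598829  0.99976475  0.00197479 -0.01452309] [-0.34876977 -0.28664707 -2.12463656] 0.19983909722727167
boss [([338.6, 210.9], 0.72, [0.4652, 0.1901, 0.029])]
jig [([341.3, 199.1], 0.68, [0.4631, 0.1943, 0.0])]
punch [([318.7, 223.9], 0.65, [0.4836, 0.1741, 0.012])]
```

View pics/f.png

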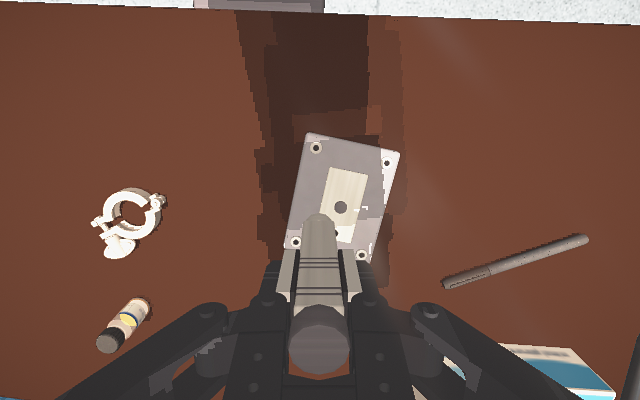

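```bash
python3 - <<'E'
import cv2
i=cv2.imread("pics/f.png")[125:275,275:410]
cv2.imwrite("pics/f_z.png",cv2.resize(i,None,fx=4,fy=4,interpolation=cv2.INTER_CUBIC))
E
```

```text
(no output)
```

View pics/f_z.png

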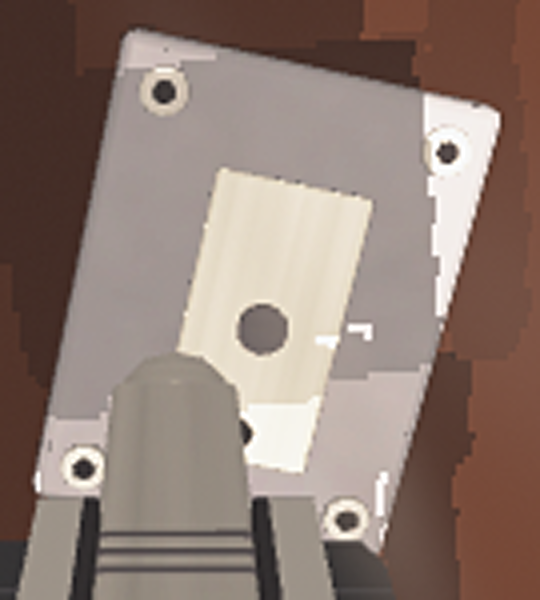

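```bash
python3 - <<'E'
from h import *
z=np.load("pics/f.npz");p={"mtx":z["mtx"],"world_from_camera":z["T"]}
f=lambda a:(275+(a[0]+.5)/4-.5,125+(a[1]+.5)/4-.5)
c=np.array([atz(p,f(a),.010)[:2] for a in [(164,92),(447,152),(347,520),(83,468)]])
print(c.mean(0),(c[0]+c[2])/2,(c[1]+c[3])/2)
for i in range(4):
    d=c[(i+1)%4]-c[i];print(np.linalg.norm(d),np.degrees(np.arctan2(d[1],d[0])))
for h in (.022,.029,.036): print("boss",atz(p,f((262,329)),h), p["world_from_camera"][:3,3])
for h in (.019,.026,.033):
    t=np.array([atz(p,f(a),h)[:2] for a in [(219,168),(372,201),(303,472)]]);print("tag",h,(t[0]+t[2])/2,np.linalg.norm(t[0]-t[1]),np.linalg.norm(t[1]-t[2]))
E
```

```text
[0.46437956 0.19199707] [0.46443825 0.19206078] [0.46432087 0.19193335]
0.06252415566327155 79.96383434290259
0.08880351805116483 -10.166651785004195
0.06281631458165446 -100.20650590133218
0.08861791284583913 169.644357950181
boss [0.46380861 0.19178612 0.022     ] [0.37502705 0.16883251 0.3073065 ]
boss [0.46163036 0.19122295 0.029     ] [0.37502705 0.16883251 0.3073065 ]
boss [0.4594521  0.19065978 0.036     ] [0.37502705 0.16883251 0.3073065 ]
tag 0.019 [0.46380177 0.19205444] 0.033231719307066275 0.0633167343594572
tag 0.026 [0.46164635 0.19149062] 0.032424862585905254 0.06177942200411868
tag 0.033 [0.45949092 0.19092679] 0.03161800586474423 0.06024210964878021
```

The zoom shows the jig's screws evenly spaced and the boss at (340,207) in the full frame. The implied boss position is about (0.464, 0.192), and the tag's apparent size suggests a low anvil.

Request:
{"api": "jog_arm", "payload": {"targets": "6 10 0 -0.2 -1.6 0.2 -1;7 11 -5 0 0 0 -1;0 0 -10 0 0 0 -1;0 0 -10 0 0 0 -1;0 0 -10 0 0 0 -1;0 0 0 0 0 0 -1;0 0 0 0 0 0 -1"}}

```text
time: 9.83
eef_pos: [0.4661, 0.1852, 0.1251]
tcp_rot: [-0.012, 1.0, -0.001, 0.001]
contact_force: [0.2, -0.6, -2.2]
opening: 0.198
```

```bash
python3 go.py .464 .192 .105 92.1
```

```text
pos [0.4661 0.1852 0.1251] d_mm [ -2.1   6.8 -20.1] rot [0.11 0.07 0.75] F [ 0.16 -0.56 -2.22] open 0.198 t 9.8333
```

Request:
{"api": "jog_arm", "payload": {"targets": "-2 5 -5 0 0 0 -1;0 2 -8 0 0 0 -1;0 0 -6 0 0 0 -1;0 0 0 0 0 0 -1;0 0 0 0 0 0 -1"}}

```text
time: 10.25
eef_pos: [0.4633, 0.1921, 0.1039]
tcp_rot: [-0.011, 1.0, -0.001, 0.0]
contact_force: [-0.2, 0.1, -2.2]
opening: 0.204
```

```bash
python3 go.py .464 .192 .105 92.1;python3 - <<'E'
from h import *
s=get_state();e=s["eef_pos"]
for n,(r,c) in {"wrist":(150,270),"side":(180,350),"top":(180,180)}.items():
    p=read_camera(n)
    np.savez(f"pics/g_{n}.npz",mtx=p["mtx"],T=p["world_from_camera"])
    cv2.imwrite(f"pics/g_{n}.png",cv2.resize(p["pixels"][r:r+120,c:c+130],None,fx=5,fy=5,interpolation=2))
    print(n,"face pred",proj(p,e-[0,0,.057]), "mark",[(m["uv"]) for m in mark_of("punch",p)[:1]],"boss",[(m["uv"]) for m in mark_of("boss",p)[:1]], proj(p,[.464,.192,.022]))
E
```

```text
pos [0.4633 0.1921 0.1039] d_mm [ 0.7 -0.1  1.1] rot [0.12 0.02 0.8 ] F [-0.2   0.07 -2.17] open 0.204 t 10.25
wrist face pred [317.45926472 223.73994052] mark [[318.7, 225.1]] boss [[316.3, 212.9]] [317.45746032 211.13969397]
side face pred [421.54468131 234.89170426] mark [[423.7, 231.8]] boss [[420.3, 241.1]] [419.91295    245.62131755]
top face pred [233.52229959 238.0870703 ] mark [] boss [] [236.05460245 237.34070962]
```

View pics/g_wrist.png

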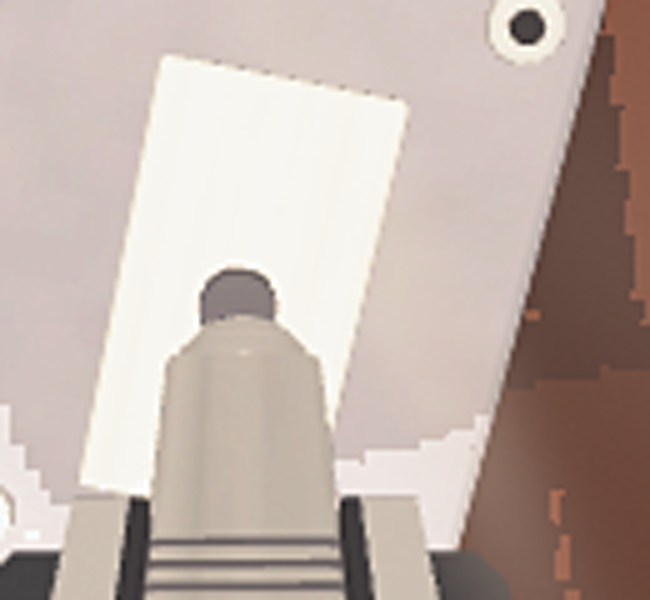

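View pics/g_side.png

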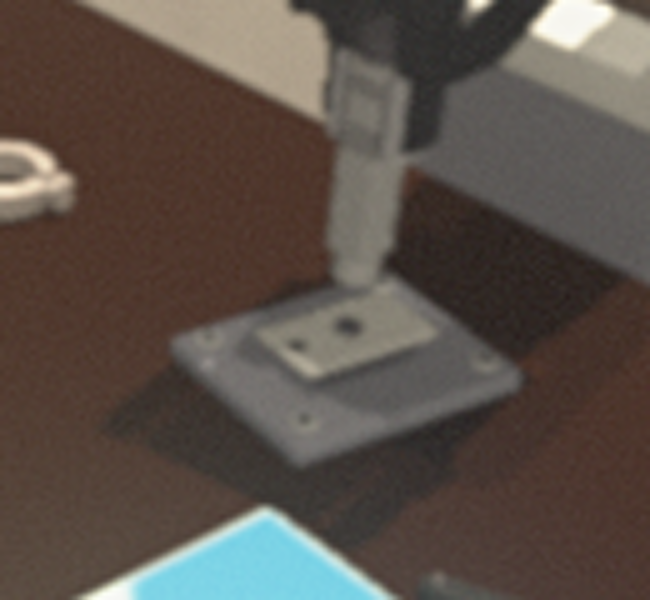

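In the side view the boss is at (419.4,245.2) and the face at (421.4,235); my predictions were (419.9,245.6) and (421.5,234.9). The wrist view agrees too, with the boss at (317.6,211). I'll go down in small steps and watch the force.

Request:
{"api": "jog_arm", "payload": {"targets": "0.7 -0.3 -4 0 0 0 -1;0 0 -4 0 0 0 -1;0 0 -3 0 0 0 -1;0 0 -2 0 0 0 -1;0 0 -1 0 0 0 -1;0 0 0 0 0 0 -1"}}

```text
time: 11.2
eef_pos: [0.4644, 0.1915, 0.0889]
tcp_rot: [-0.011, 1.0, -0.001, 0.001]
contact_force: [-0.1, 0.4, -1.5]
opening: 0.198
```

```bash
python3 go.py .464 .1917 .080 92.1
```

```text
pos [0.4644 0.1915 0.0889] d_mm [-0.4  0.2 -8.9] rot [0.11 0.07 0.84] F [-0.07  0.43 -1.45] open 0.198 t 11.2
```

Request:
{"api": "jog_arm", "payload": {"targets": "-0.3 0.2 -1 0.1 0.1 0 -1;0 0 -1 0 0 0 -1;0 0 -1 0 0 0 -1;0 0 -1 0 0 0 -1"}}

```text
time: 11.53
eef_pos: [0.4642, 0.1918, 0.0847]
tcp_rot: [-0.011, 1.0, 0.0, -0.0]
contact_force: [0.9, -0.5, -2.6]
opening: 0.2
```

Request:
{"api": "jog_arm", "payload": {"targets": "0 0 -1 0 0 0 -1;0 0 -1 0 0 0 -1"}}

```text
time: 11.7
eef_pos: [0.4643, 0.1918, 0.0826]
tcp_rot: [-0.011, 1.0, 0.0, -0.0]
contact_force: [-0.2, -0.5, -1.3]
opening: 0.204
```

Request:
{"api": "jog_arm", "payload": {"targets": "0 0 -1 0 0 0 -1;0 0 -1 0 0 0 -1"}}

```text
time: 11.87
eef_pos: [0.4645, 0.1919, 0.0807]
tcp_rot: [-0.011, 1.0, 0.0, 0.0]
contact_force: [-1.6, -0.5, 6.0]
opening: 0.199
```

Contact: Fz went from −2 to +6 N with the face at about 0.024 m. Next I'll press in half-millimetre steps.

Request:
{"api": "jog_arm", "payload": {"targets": "0 0 -0.5 0 0 0 -1"}}

```text
time: 11.95
eef_pos: [0.4646, 0.1919, 0.0807]
tcp_rot: [-0.011, 1.0, -0.0, 0.0]
contact_force: [-2.4, 0.7, 3.7]
opening: 0.2
```

Request:
{"api": "jog_arm", "payload": {"targets": "0 0 -0.5 0 0 0 -1"}}

```text
time: 12.03
eef_pos: [0.4647, 0.1919, 0.0808]
tcp_rot: [-0.011, 1.0, -0.0, -0.0]
contact_force: [-0.9, -0.9, 2.8]
opening: 0.204
```

Request:
{"api": "jog_arm", "payload": {"targets": "0 0 -0.5 0 0 0 -1"}}

```text
time: 12.12
eef_pos: [0.4647, 0.1919, 0.0808]
tcp_rot: [-0.011, 1.0, -0.0, -0.0]
contact_force: [-2.1, -0.8, 3.9]
opening: 0.198
```

Request:
{"api": "jog_arm", "payload": {"targets": "-0.2 0 -1.2 0 0 0 -1"}}

```text
time: 12.2
eef_pos: [0.4648, 0.192, 0.0804]
tcp_rot: [-0.011, 1.0, -0.0, -0.0]
contact_force: [-2.8, -0.5, 7.3]
opening: 0.199
```

Request:
{"api": "jog_arm", "payload": {"targets": "-0.2 0 -1.4 0 0 0 -1"}}

```text
time: 12.28
eef_pos: [0.4649, 0.192, 0.0801]
tcp_rot: [-0.011, 1.0, -0.0, -0.0]
contact_force: [-2.7, -0.4, 7.0]
opening: 0.2
```

Request:
{"api": "jog_arm", "payload": {"targets": "-0.6 0 -1.4 0 0 0 -1"}}

```text
time: 12.37
eef_pos: [0.4648, 0.192, 0.0799]
tcp_rot: [-0.012, 1.0, -0.0, -0.0]
contact_force: [-3.2, -0.8, 7.3]
opening: 0.2
```

Request:
{"api": "jog_arm", "payload": {"targets": "-0.6 0 -1.4 0 0 0 -1"}}

```text
time: 12.45
eef_pos: [0.4648, 0.192, 0.0797]
tcp_rot: [-0.012, 1.0, -0.001, 0.0]
contact_force: [-2.3, -0.3, 7.7]
opening: 0.195
```

Request:
{"api": "jog_arm", "payload": {"targets": "-1.0 0 -1.4 0 0 0 -1"}}

```text
time: 12.53
eef_pos: [0.4646, 0.192, 0.0796]
tcp_rot: [-0.012, 1.0, -0.001, 0.001]
contact_force: [-1.8, -1.5, 7.2]
opening: 0.201
```

Request:
{"api": "jog_arm", "payload": {"targets": "-0.8 0 -1.6 0 0 0 -1"}}

```text
time: 12.62
eef_pos: [0.4646, 0.192, 0.0795]
tcp_rot: [-0.012, 1.0, -0.001, 0.002]
contact_force: [-2.4, -1.1, 7.9]
opening: 0.199
```

```bash
python3 go.py .464 .192 .077 92.1; python3 - <<'E'
from h import *
print(get_state()["wrist_torque"])
p=read_camera("side");cv2.imwrite("pics/h_side.png",cv2.resize(p["pixels"][180:300,350:480],None,fx=5,fy=5,interpolation=2))
s=get_state();print(s["eef_pos"],s["contact_force"],s["wrist_torque"])
p=read_camera("wrist");cv2.imwrite("pics/h_wrist.png",cv2.resize(p["pixels"][150:270,270:400],None,fx=5,fy=5,interpolation=2))
s=get_state();print(s["eef_pos"],s["contact_force"],s["wrist_torque"])
E
```

```text
pos [0.4646 0.192  0.0795] d_mm [-0.6 -0.  -2.5] rot [0.09 0.2  0.73] F [-2.35 -1.09  7.95] open 0.199 t 12.6167
[-0.21332288  0.59565571 -0.02836526]
[0.46457364 0.19203681 0.07939201] [-3.01984955 -0.63661884  6.77984079] [-0.29164824  0.57329437 -0.04207117]
[0.4645821  0.19203727 0.0793914 ] [-2.96263056 -1.2854446   6.34627897] [-0.2518211   0.63463447  0.02677311]
```

View pics/h_side.png

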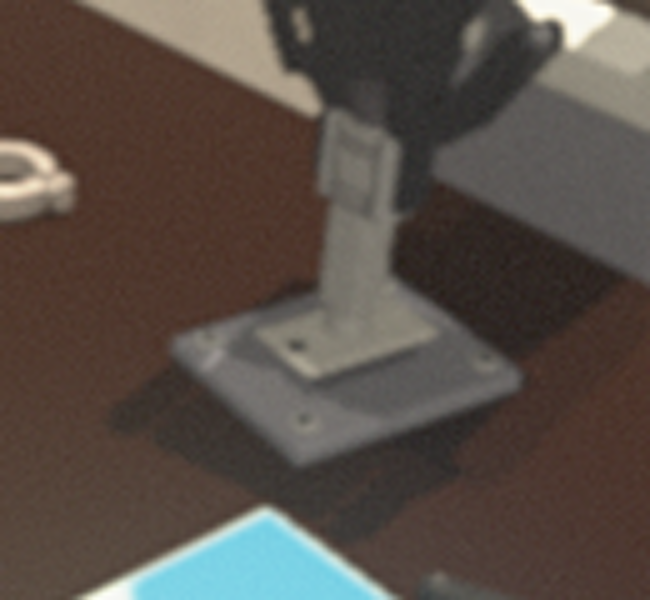

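View pics/h_wrist.png

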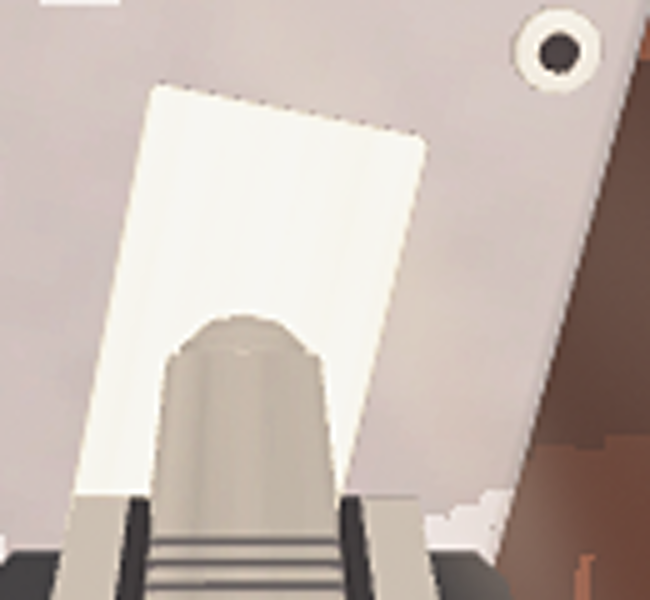

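The side view shows the punch covering the boss, with the tag corners unmoved at (255,335) and (313,381). There's a 2–3 N side force along +x, so I'll bias toward −x and correct the tilt.

Request:
{"api": "jog_arm", "payload": {"targets": "-1.5 0.3 -1.4 0.1 0.2 0 -1"}}

```text
time: 12.8
eef_pos: [0.4644, 0.1921, 0.0794]
tcp_rot: [-0.012, 1.0, -0.0, 0.001]
contact_force: [-0.7, -3.5, 5.6]
opening: 0.201
```

Request:
{"api": "jog_arm", "payload": {"targets": "-1.5 0.3 -1.5 0 0.1 0 -1"}}

```text
time: 12.88
eef_pos: [0.4643, 0.1921, 0.0794]
tcp_rot: [-0.013, 1.0, -0.001, 0.002]
contact_force: [-0.6, -1.9, 6.1]
opening: 0.204
```

Request:
{"api": "jog_arm", "payload": {"targets": "-1.3 -0.3 -2 0 0.1 0 -1"}}

```text
time: 12.97
eef_pos: [0.4644, 0.192, 0.0791]
tcp_rot: [-0.013, 1.0, -0.001, 0.003]
contact_force: [-2.2, -1.1, 8.2]
opening: 0.198
```

Request:
{"api": "jog_arm", "payload": {"targets": "-1.3 -0.2 -2.2 0 0.1 0 -1"}}

```text
time: 13.05
eef_pos: [0.4644, 0.192, 0.0786]
tcp_rot: [-0.013, 1.0, -0.001, 0.003]
contact_force: [-1.6, -0.9, 8.5]
opening: 0.202
```

Request:
{"api": "jog_arm", "payload": {"targets": "-1.5 -0.3 -2.2 0 0.4 0 -1"}}

```text
time: 13.13
eef_pos: [0.4644, 0.192, 0.0782]
tcp_rot: [-0.013, 1.0, -0.0, 0.002]
contact_force: [-1.3, 0.3, 7.8]
opening: 0.197
```

Request:
{"api": "jog_arm", "payload": {"targets": "-1.5 -0.3 -2.2 0 0.4 0 -1"}}

```text
time: 13.22
eef_pos: [0.4647, 0.1919, 0.078]
tcp_rot: [-0.013, 1.0, 0.0, -0.0]
contact_force: [-0.7, -0.4, 7.8]
opening: 0.202
```

```bash
python3 go.py .464 .192 .077 92.1
```

```text
pos [0.4647 0.1919 0.078 ] d_mm [-0.7  0.1 -1. ] rot [-0.01 -0.01  0.63] F [-0.74 -0.37  7.79] open 0.202 t 13.2167
```

Request:
{"api": "jog_arm", "payload": {"targets": "-1.5 -0.2 -2.3 0 0.2 0 -1"}}

```text
time: 13.3
eef_pos: [0.4648, 0.1919, 0.0777]
tcp_rot: [-0.013, 1.0, 0.0, -0.0]
contact_force: [-2.3, -1.2, 11.4]
opening: 0.197
```

Request:
{"api": "jog_arm", "payload": {"targets": "-1.4 -0.2 -2.3 0 0.2 0 -1"}}

```text
time: 13.38
eef_pos: [0.465, 0.1919, 0.0777]
tcp_rot: [-0.013, 1.0, 0.0, -0.001]
contact_force: [-3.3, -0.8, 11.5]
opening: 0.2
```

Request:
{"api": "jog_arm", "payload": {"targets": "-1.4 -0.2 -2.3 0 0.2 0 -1"}}

```text
time: 13.47
eef_pos: [0.465, 0.1919, 0.0777]
tcp_rot: [-0.013, 1.0, 0.0, -0.001]
contact_force: [-3.5, -2.1, 11.1]
opening: 0.202
```

It stops at TCP z 0.0777, 3.1 mm below first contact, and the force is rising, so the boss is flush. I'll hold it there for about 1.2 s, with less side load.

Request:
{"api": "jog_arm", "payload": {"targets": "-2.2 -0.4 -2.6 0 0 0 -1"}}

```text
time: 13.55
eef_pos: [0.4649, 0.1918, 0.0777]
tcp_rot: [-0.013, 1.0, 0.001, 0.001]
contact_force: [-3.0, -0.5, 11.1]
opening: 0.2
```

Request:
{"api": "jog_arm", "payload": {"targets": "-2.2 -0.4 -2.7 0 0 0 -1"}}

```text
time: 13.63
eef_pos: [0.4647, 0.1918, 0.0777]
tcp_rot: [-0.013, 1.0, 0.001, 0.003]
contact_force: [-2.2, -0.9, 11.9]
opening: 0.199
```

Request:
{"api": "jog_arm", "payload": {"targets": "-2.2 -0.3 -3 0 0.2 0 -1;-2.2 -0.3 -3 0 0.2 0 -1"}}

```text
time: 13.8
eef_pos: [0.4646, 0.1918, 0.0776]
tcp_rot: [-0.013, 1.0, 0.001, 0.004]
contact_force: [-3.6, -1.4, 11.4]
opening: 0.199
```

Request:
{"api": "jog_arm", "payload": {"targets": "-2.2 -0.3 -3.2 0 0.2 0 -1;-2.2 -0.3 -3.2 0 0.2 0 -1"}}

```text
time: 13.97
eef_pos: [0.4647, 0.1917, 0.0776]
tcp_rot: [-0.014, 1.0, 0.002, 0.005]
contact_force: [-4.0, -1.4, 13.6]
opening: 0.203
```

Request:
{"api": "jog_arm", "payload": {"targets": "-1.7 -0.2 -3 0 0.7 0 -1"}}

```text
time: 14.05
eef_pos: [0.4651, 0.1917, 0.0777]
tcp_rot: [-0.014, 1.0, 0.002, 0.001]
contact_force: [-2.4, -1.5, 12.1]
opening: 0.202
```

Request:
{"api": "jog_arm", "payload": {"targets": "-1.7 -0.2 -3 0 0.5 0 -1"}}

```text
time: 14.13
eef_pos: [0.4655, 0.1917, 0.0777]
tcp_rot: [-0.014, 1.0, 0.002, -0.002]
contact_force: [-2.9, -1.6, 12.9]
opening: 0.201
```

Request:
{"api": "jog_arm", "payload": {"targets": "-2.6 -0.1 -3 0 0.1 0 -1;-2.6 -0.1 -3 0 0.3 0 -1"}}

```text
time: 14.3
eef_pos: [0.4653, 0.1917, 0.0777]
tcp_rot: [-0.015, 1.0, 0.002, -0.0]
contact_force: [-2.2, -1.8, 10.4]
opening: 0.196
```

Request:
{"api": "jog_arm", "payload": {"targets": "-2.6 0 -3 0 0.4 0 -1;-2.6 0 -3 0 0.4 0 -1"}}

```text
time: 14.47
eef_pos: [0.4654, 0.1917, 0.0777]
tcp_rot: [-0.015, 1.0, 0.002, -0.002]
contact_force: [-2.1, -1.3, 10.9]
opening: 0.203
```

Request:
{"api": "jog_arm", "payload": {"targets": "-2.6 0 -3 0 0.4 0 -1;-2.6 0 -3 0 0.4 0 -1"}}

```text
time: 14.63
eef_pos: [0.4656, 0.1917, 0.0777]
tcp_rot: [-0.015, 1.0, 0.001, -0.003]
contact_force: [-1.4, -2.4, 12.3]
opening: 0.201
```

```bash
python3 go.py .464 .192 .077 92.1; python3 - <<'E'
from h import *
p=read_camera("wrist");cv2.imwrite("pics/i_full.png",p["pixels"])
np.savez("pics/i.npz",mtx=p["mtx"],T=p["world_from_camera"])
cv2.imwrite("pics/i_wrist.png",cv2.resize(p["pixels"][120:270,270:420],None,fx=4,fy=4,interpolation=2))
E
```

```text
pos [0.4656 0.1917 0.0777] d_mm [-1.6  0.3 -0.7] rot [-0.15 -0.34  0.34] F [-1.45 -2.4  12.26] open 0.201 t 14.6333
```

Request:
{"api": "jog_arm", "payload": {"targets": "-3.6 0 -4 0 0 0 -1;-3.6 0 -4 0 0.2 0 -1"}}

```text
time: 14.85
eef_pos: [0.4651, 0.1919, 0.0776]
tcp_rot: [-0.016, 1.0, 0.001, 0.002]
contact_force: [-1.7, -2.8, 15.3]
opening: 0.203
```

Request:
{"api": "jog_arm", "payload": {"targets": "-3.6 -0.2 -4.3 0 0.2 0 -1;-3.6 -0.2 -4.3 0 0.4 0 -1"}}

```text
time: 15.02
eef_pos: [0.4649, 0.1919, 0.0776]
tcp_rot: [-0.016, 1.0, 0.001, 0.004]
contact_force: [-2.6, -2.6, 15.4]
opening: 0.203
```

Request:
{"api": "jog_arm", "payload": {"targets": "-3.4 -0.6 -4.2 0 0.7 0 -1;-3.4 -0.6 -4.2 0 0.6 0 -1;-3.4 -0.6 -4.2 0 0.5 0 -1"}}

```text
time: 15.27
eef_pos: [0.4654, 0.1916, 0.0776]
tcp_rot: [-0.016, 1.0, 0.003, -0.0]
contact_force: [-2.4, -1.3, 15.7]
opening: 0.198
```

Request:
{"api": "jog_arm", "payload": {"targets": "-3.4 -0.6 -4.2 0 0.4 0 -1;-3.4 -0.6 -4.2 0 0.4 0 -1;-3.4 -0.6 -4.2 0 0.4 0 -1"}}

```text
time: 15.52
eef_pos: [0.4654, 0.1915, 0.0776]
tcp_rot: [-0.016, 1.0, 0.004, -0.0]
contact_force: [-2.4, -1.5, 16.2]
opening: 0.204
```

```bash
python3 go.py .464 .192 .077 92.1
```

```text
pos [0.4654 0.1915 0.0776] d_mm [-1.4  0.5 -0.6] rot [-0.51 -0.03  0.22] F [-2.43 -1.5  16.21] open 0.204 t 15.5167
```

Request:
{"api": "jog_arm", "payload": {"targets": "-3.4 0 -4.2 0 0.4 0 -1;-3.4 0 -4.2 0 0.4 0 -1;-2 0 -2.2 0 0.2 0 -1;-0.7 0 -0.7 0 0 0 -1"}}

```text
time: 15.85
eef_pos: [0.4654, 0.1918, 0.0779]
tcp_rot: [-0.017, 1.0, 0.004, 0.001]
contact_force: [-0.3, 0.5, -2.4]
opening: 0.203
```

Request:
{"api": "jog_arm", "payload": {"targets": "0 0 1 0 0 0 -1;0 0 2 0 0 0 -1"}}

```text
time: 16.02
eef_pos: [0.465, 0.1918, 0.08]
tcp_rot: [-0.017, 1.0, 0.005, 0.001]
contact_force: [-0.3, 0.3, -2.2]
opening: 0.198
```

Clean release, with Fz back to −2.3 N (the punch's weight). I'll lift it straight up.

Request:
{"api": "jog_arm", "payload": {"targets": "0 0 3 -0.5 0 0 -1;0 0 5 0 0 0 -1;0 0 10 0 0 0 -1;0 0 20 0 0 0 -1;0 0 25 0 0 0 -1;0 0 20 0 0 0 -1;0 0 10 0 0 0 -1;0 0 0 0 0 0 -1;0 0 0 0 0 0 -1"}}

```text
time: 16.77
eef_pos: [0.4618, 0.1917, 0.1767]
tcp_rot: [-0.017, 1.0, -0.0, -0.001]
contact_force: [-0.4, -0.5, -3.3]
opening: 0.198
```

```bash
python3 go.py .4508 .171 .1622 92.1; python3 - <<'E'
from h import *
for n,(r,c,w,h) in {"wrist":(125,275,135,150),"side":(180,350,130,120)}.items():
    p=read_camera(n);cv2.imwrite(f"pics/j_{n}.png",p["pixels"])
    np.savez(f"pics/j_{n}.npz",mtx=p["mtx"],T=p["world_from_camera"])
    cv2.imwrite(f"pics/j_{n}z.png",cv2.resize(p["pixels"][r:r+h,c:c+w],None,fx=4,fy=4,interpolation=2))
E
```

```text
pos [0.4618 0.1917 0.1767] d_mm [-11.  -20.7 -14.5] rot [ 0.05 -0.13  0.13] F [-0.41 -0.52 -3.27] open 0.198 t 16.7667
```

View pics/j_wrist.png

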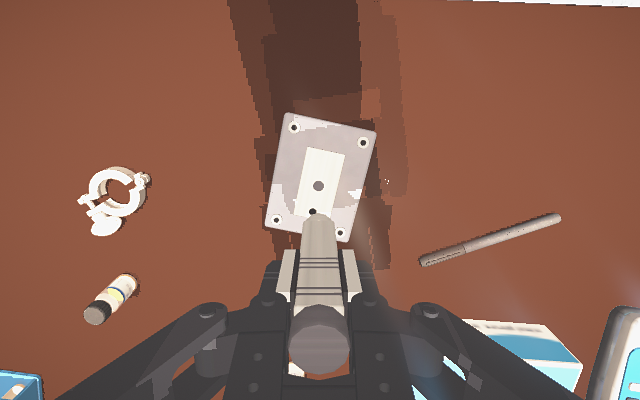

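View pics/j_sidez.png

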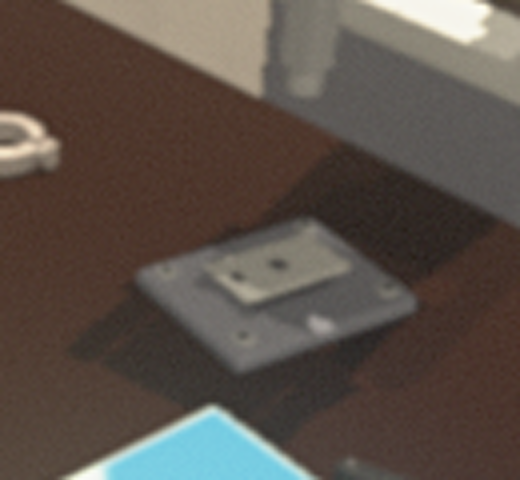

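```bash
python3 - <<'E'
import cv2
i=cv2.imread("pics/j_wrist.png")[105:250,255:385]
cv2.imwrite("pics/j_z.png",cv2.resize(i,None,fx=4,fy=4,interpolation=cv2.INTER_CUBIC))
E
```

```text
(no output)
```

View pics/j_z.png

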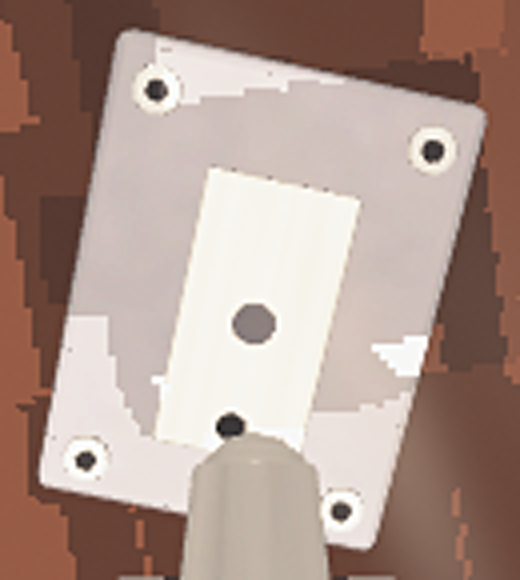

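```bash
python3 - <<'E'
from h import *
def an(fn,ox,oy,scr,pts,hb):
    z=np.load(fn);p={"mtx":z["mtx"],"world_from_camera":z["T"]}
    f=lambda a:(ox+(a[0]+.5)/4-.5,oy+(a[1]+.5)/4-.5)
    s=np.array([atz(p,f(a),.010)[:2] for a in scr]);c=s.mean(0)
    d=s[3]-s[0];d=d/np.linalg.norm(d)  # jig x
    e=np.array([-d[1],d[0]])
    for n,(a,h) in pts.items():
        w=atz(p,f(a),h)[:2]-c;print(n,np.round([w@d*1e3,w@e*1e3],2))
    print()
an("pics/f.npz",275,125,[(164,92),(447,152),(347,520),(83,468)],{"TL":((219,168),.021),"TR":((372,201),.021),"boss":((262,329),.024),"BR":((303,472),.021)},0)
an("pics/j_wrist.npz",255,105,[(157,90),(432,151),(341,511),(86,460)],{"TL":((210,167),.021),"TR":((360,201),.021),"boss":((254,323),.021),"BL":((156,440),.021)},0)
E
```

```text
TL [-32.61 -17.05]
TR [-32.58  15.95]
boss [-1.11 -0.58]
BR [30.3  16.42]

TL [-32.1 -16.4]
TR [-31.76  16.84]
boss [-0.13  0.18]
BL [ 31.71 -15.86]
```

The tag lies as before, with the boss flush at (318,186) in the wrist view. Against the jig's screws the tag looks up to about 1 mm from where it was, which is near my measuring error. I'll leave it alone and carry the punch back.

Request:
{"api": "jog_arm", "payload": {"targets": "2 -20 0 0 0 0 -1;3 -36 0 0 0 0 -1;3 -36 0 0 0 0 -1;3 -36 0 0 0 0 -1;3 -36 0 0 0 0 -1;3 -36 0 0 0 0 -1;3 -36 0 0 0 0 -1;3 -36 0 0 0 0 -1;3 -36 0 0 0 0 -1;2 -25 0 0 0 0 -1"}}

```text
time: 17.7
eef_pos: [0.4789, -0.1492, 0.1599]
tcp_rot: [-0.023, 1.0, 0.004, -0.014]
contact_force: [-0.1, 1.5, -2.2]
opening: 0.199
```

Request:
{"api": "jog_arm", "payload": {"targets": "0 -10 0 0 0 0 -1;0 0 0 0 0 0 -1;0 0 0 0 0 0 -1"}}

```text
time: 17.95
eef_pos: [0.4767, -0.1634, 0.1557]
tcp_rot: [-0.019, 1.0, 0.005, -0.017]
contact_force: [0.7, 0.8, -1.4]
opening: 0.198
```

```bash
python3 go.py .4942 -.1818 .15 92.1
```

```text
pos [ 0.4767 -0.1634  0.1557] d_mm [ 17.5 -18.4  -5.7] rot [-0.57 -2.02 -0.06] F [ 0.65  0.77 -1.38] open 0.198 t 17.95
```

Request:
{"api": "jog_arm", "payload": {"targets": "10 -10 0 -0.6 -2 0 -1;7 -8 0 0 0 0 -1;0 0 0 0 0 0 -1;0 0 0 0 0 0 -1"}}

```text
time: 18.28
eef_pos: [0.4928, -0.176, 0.1526]
tcp_rot: [-0.021, 1.0, 0.003, -0.003]
contact_force: [-0.1, 0.1, -1.1]
opening: 0.204
```

```bash
python3 go.py .4942 -.1818 .13 92.1
```

```text
pos [ 0.4928 -0.176   0.1526] d_mm [  1.4  -5.8 -22.6] rot [-0.29 -0.34 -0.33] F [-0.09  0.11 -1.11] open 0.204 t 18.2833
```

Request:
{"api": "jog_arm", "payload": {"targets": "1 -5 -5 -0.3 -0.4 -0.3 -1;0 -1 -8 0 0 0 -1;0 0 -8 0 0 0 -1;0 0 -3 0 0 0 -1;0 0 0 0 0 0 -1"}}

```text
time: 18.7
eef_pos: [0.4933, -0.1791, 0.1256]
tcp_rot: [-0.02, 1.0, 0.001, -0.0]
contact_force: [0.4, -0.7, -1.8]
opening: 0.201
```

```bash
python3 go.py .4942 -.1818 .11 92.1;python3 look.py k stand punch; python3 - <<'E'
from h import *
i=cv2.imread("pics/k.png")[130:270,250:390]
cv2.imwrite("pics/k_z.png",cv2.resize(i,None,fx=4,fy=4,interpolation=2))
p=read_camera("side")
np.savez(f"pics/k_side.npz",mtx=p["mtx"],T=p["world_from_camera"])
cv2.imwrite("pics/k_side.png",cv2.resize(p["pixels"][100:220,240:360],None,fx=5,fy=5,interpolation=2))
e=get_state()["eef_pos"];print(proj(p,e-[0,0,.057]),proj(p,[.495,-.1813,.045]),proj(p,[.4942,-.1818,.045]))
E
```

```text
pos [ 0.4933 -0.1791  0.1256] d_mm [  0.9  -2.7 -15.6] rot [-0.07 -0.05 -0.22] F [ 0.42 -0.67 -1.78] open 0.201 t 18.7
18.75 [ 0.49321933 -0.17907822  0.12564368] [-2.01959023e-02  9.99795634e-01  7.03231335e-04 -5.66635102e-04] [-0.09753853 -0.36370697 -1.91892729] 0.20153021695282256
stand [([318.9, 193.8], 0.57, [0.4946, -0.1778, 0.0])]
punch [([316.4, 223.2], 0.68, [0.5154, -0.1789, 0.012]), ([510.5, 294.1], 0.23, [0.5733, -0.0115, 0.012])]
[297.86425449 166.32697445] [297.52107162 175.45319777] [297.66757529 175.30263211]
```

View pics/k_z.png

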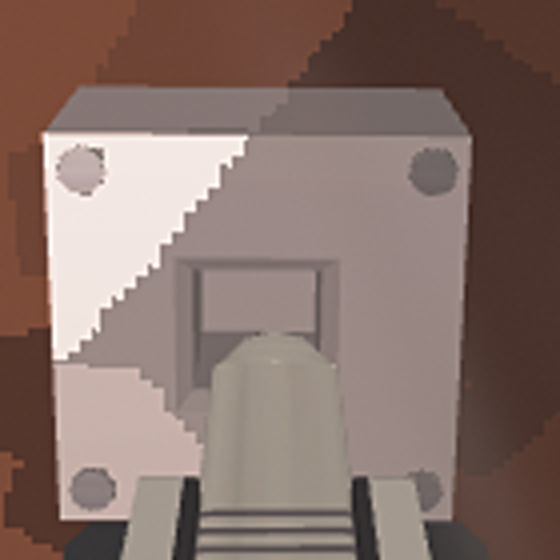

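View pics/k_side.png

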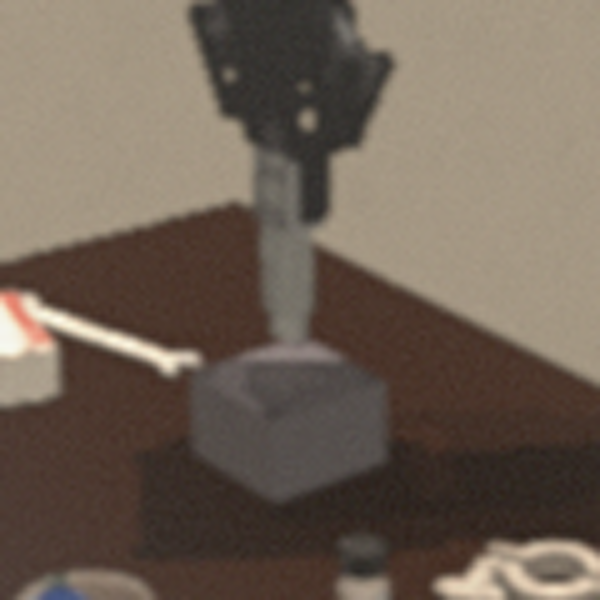

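The wrist zoom shows the punch about 3 mm to +y of the hole, which agrees with the TCP reading. I'll correct that and then lower it.

Request:
{"api": "jog_arm", "payload": {"targets": "1 -2.7 0 0 0 -0.2 -1;0 0 -2 0 0 0 -1;0 0 0 0 0 0 -1"}}

```text
time: 19.15
eef_pos: [0.496, -0.1833, 0.1263]
tcp_rot: [-0.018, 1.0, -0.001, 0.002]
contact_force: [-0.5, -0.1, -1.9]
opening: 0.201
```

```bash
python3 go.py .4942 -.1818 .11 92.1
```

```text
pos [ 0.496  -0.1833  0.1263] d_mm [ -1.8   1.5 -16.3] rot [0.09 0.21 0.02] F [-0.47 -0.13 -1.86] open 0.201 t 19.15
```

Request:
{"api": "jog_arm", "payload": {"targets": "-1.2 1 -4 0.1 0.2 0 -1;0 0 -4 0 0 0 -1;0 0 -3 0 0 0 -1;0 0 0 0 0 0 -1"}}

```text
time: 19.48
eef_pos: [0.495, -0.1826, 0.1148]
tcp_rot: [-0.018, 1.0, -0.0, 0.0]
contact_force: [-0.4, -0.1, -1.6]
opening: 0.198
```

```bash
python3 go.py .4942 -.1818 .11 92.1
```

```text
pos [ 0.495  -0.1826  0.1148] d_mm [-0.8  0.8 -4.8] rot [0.02 0.05 0.04] F [-0.36 -0.08 -1.64] open 0.198 t 19.4833
```

Request:
{"api": "jog_arm", "payload": {"targets": "-0.8 0.7 -3 0 0 0 -1;0 0 -4 0 0 0 -1;0 0 -4 0 0 0 -1;0 0 -4 0 0 0 -1"}}

```text
time: 19.82
eef_pos: [0.4944, -0.1819, 0.0989]
tcp_rot: [-0.018, 1.0, -0.0, 0.001]
contact_force: [0.5, -0.9, -2.0]
opening: 0.198
```

```bash
python3 go.py .4942 -.1818 .0688 92.1
```

```text
pos [ 0.4944 -0.1819  0.0989] d_mm [ -0.2   0.1 -30.1] rot [0.05 0.1  0.03] F [ 0.55 -0.88 -2.  ] open 0.198 t 19.8167
```

The face is now in the mouth of the hole with no contact forces, so I'll keep going down.

Request:
{"api": "jog_arm", "payload": {"targets": "-0.2 0 -4 0 0.1 0 -1;0 0 -4 0 0 0 -1;0 0 -4 0 0 0 -1"}}

```text
time: 20.07
eef_pos: [0.494, -0.1818, 0.0853]
tcp_rot: [-0.018, 1.0, -0.0, -0.0]
contact_force: [0.3, -0.4, -1.8]
opening: 0.197
```

Request:
{"api": "jog_arm", "payload": {"targets": "-0.2 0.1 -4 0 0.1 0 -1;0 0 -4 0 0 0 -1;0 0 -3 0 0 0 -1"}}

```text
time: 20.32
eef_pos: [0.4936, -0.1815, 0.0725]
tcp_rot: [-0.018, 1.0, -0.0, -0.002]
contact_force: [-0.1, 0.0, -1.6]
opening: 0.2
```

```bash
python3 go.py .4942 -.1818 .0688 92.1
```

```text
pos [ 0.4936 -0.1815  0.0725] d_mm [ 0.6 -0.3 -3.7] rot [ 0.01 -0.19  0.03] F [-0.13  0.01 -1.61] open 0.2 t 20.3167
```

Request:
{"api": "jog_arm", "payload": {"targets": "0.5 -0.2 -1 0 -0.2 0 -1;0 0 -1 0 0 0 -1"}}

```text
time: 20.48
eef_pos: [0.4938, -0.1816, 0.0695]
tcp_rot: [-0.018, 1.0, 0.0, -0.0]
contact_force: [-0.5, -0.8, -1.7]
opening: 0.198
```

Request:
{"api": "jog_arm", "payload": {"targets": "0 0 -1 0 0 0 -1;0 0 -0.7 0 0 0 -1"}}

```text
time: 20.65
eef_pos: [0.494, -0.1816, 0.0688]
tcp_rot: [-0.018, 1.0, 0.001, -0.001]
contact_force: [-2.7, 1.5, 4.7]
opening: 0.199
```

It bottomed at TCP z 0.0688, the same height as when I gripped it. I'll relax and release.

Request:
{"api": "jog_arm", "payload": {"targets": "0 0 0 0 0 0 -1;0 0 0 0 0 0 -1;0 0 0 0 0 0 -0.4;0 0 0 0 0 0 0;0 0 0 0 0 0 1;0 0 0 0 0 0 1;0 0 0 0 0 0 1;0 0 0 0 0 0 1;0 0 0 0 0 0 1"}}

```text
time: 21.4
eef_pos: [0.4963, -0.183, 0.0708]
tcp_rot: [-0.018, 1.0, -0.001, 0.003]
contact_force: [-0.3, 0.3, 0.2]
opening: 1.002
```

```bash
python3 go.py .494 -.1816 .0688 92.1
```

```text
pos [ 0.4963 -0.183   0.0708] d_mm [-2.3  1.4 -2. ] rot [0.16 0.3  0.04] F [-0.29  0.3   0.21] open 1.002 t 21.4
```

Request:
{"api": "jog_arm", "payload": {"targets": "0 0 8 0 0 0 1;0 0 15 0 0 0 1;0 0 20 0 0 0 1;0 0 25 0 0 0 1;0 0 30 0 0 0 1;-10 0 35 0 0 0 1;-15 0 35 0 0 0 1;-10 0 25 0 0 0 1;0 0 0 0 0 0 1;0 0 0 0 0 0 1"}}

```text
time: 22.23
eef_pos: [0.4564, -0.1808, 0.276]
tcp_rot: [-0.018, 1.0, -0.001, 0.002]
contact_force: [0.2, 0.7, -1.6]
opening: 1.0
```

```bash
python3 look.py l stand punch vial_mid clamp_loose; python3 - <<'E'
from h import *
p=read_camera("side");cv2.imwrite("pics/l_side.png",cv2.resize(p["pixels"][110:280,250:470],None,fx=3.5,fy=3.5,interpolation=2))
for t,zz in (("punch",.012),("stand",0),("vial_mid",0),("clamp_loose",0),("boss",.021)):
    print(t,[(m["uv"],round(m["p"],2),atz(p,m["uv"],zz).round(4)) for m in mark_of(t,p)[:1]])
print(proj(p,[.494,-.1813,.119]),get_state()["contact_force"])
E
```

```text
22.2833 [ 0.45675778 -0.1809259   0.27629869] [-0.01835334  0.99982802 -0.00161972  0.00211034] [ 1.97171883 -0.93107087 -0.26179002] 1.0006198088607348
stand [([321.1, 184.1], 0.91, [0.4918, -0.1761, 0.0])]
punch [([319.7, 188.7], 0.76, [0.4944, -0.1778, 0.012])]
vial_mid [([445.2, 252.1], 0.55, [0.5792, -0.0074, 0.0])]
clamp_loose [([464.0, 181.3], 0.82, [0.4814, 0.0013, 0.0])]
punch [([295.5, 187.6], 0.53, array([ 0.5009, -0.1833,  0.012 ]))]
stand [([297.0, 194.0], 0.89, array([ 0.505 , -0.1713,  0.    ]))]
vial_mid [([312.6, 230.1], 0.79, array([ 0.576 , -0.0112,  0.    ]))]
clamp_loose [([345.0, 219.9], 0.62, array([ 0.4921, -0.0007,  0.    ]))]
boss [([421.2, 241.1], 0.72, array([0.4484, 0.182 , 0.021 ]))]
[297.08903375 147.67471242] [-0.25647438  0.99864308 -0.10829715]
```

View pics/l.png

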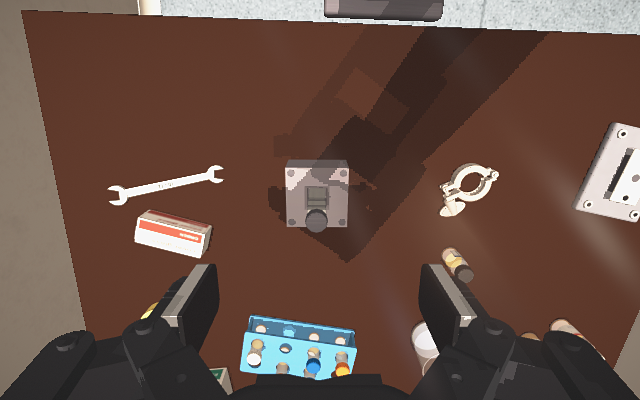

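View pics/l_side.png

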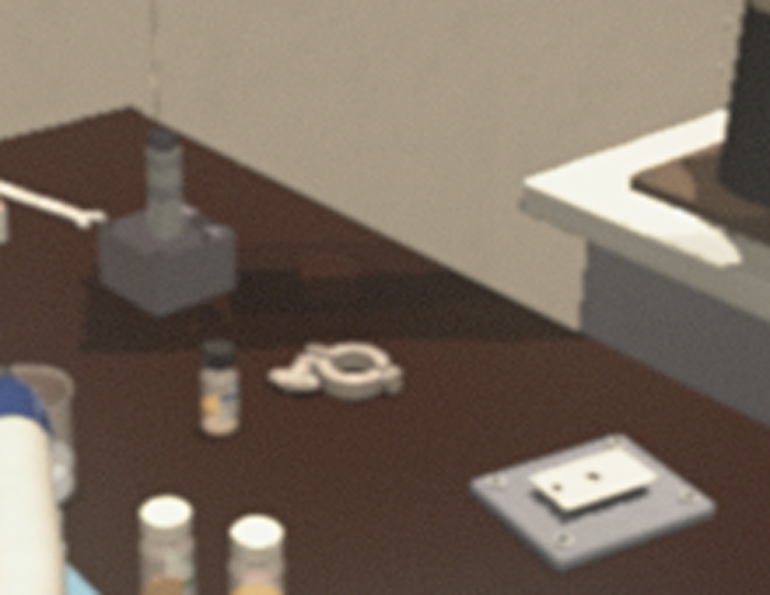

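The punch stands upright in the stand with its head at (296,148.5) in the side view; (297,147.7) is predicted for fully home. The vial and clamp haven't moved, so I'm handing in.

```bash
python3 -c "
from plant import *
print(sign_off())"
```

```text
the job is handed in; nothing more can be done
None
```

I pressed the boss flush with the punch and put the punch back upright in its stand. The job was handed in at about 22 s. One check is not fully clean: the tag may have shifted by up to about 1 mm.

- **Pressing:** The punch first touched the boss with its face about 24 mm above the worktop. It stopped 3.1 mm lower, where the force rose, so the boss is flush. I pressed for about 2.3 s at roughly 13–18 N (including the punch's weight). The punch rocked by up to about half a degree while pressing, and I corrected it as it went.
- **Tag:** During the press there was a side force of about 2–4 N, close to the tag's 3 N friction. The face crept about 0.8 mm. In the pictures before and after, the tag appears 0.5–1 mm off against the jig's screws, but that is near my measuring error. The lift-off itself was clean.
- **Return:** The punch bottomed in the stand at the same height it was gripped at. The last pictures show it upright and fully home to within about 1 pixel.
- **Vial and clamp:** Both look untouched. The network positions before and after differ by a few millimetres, which is within the network's scatter.

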